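Send a pair of soles into the UV curing box

ROBOT

A 6-joint arm with a two-finger parallel gripper is mounted at the origin on the work surface. World frame = base frame: x ahead of the robot, y to its left, z up, the work surface at z = 0. Lengths are in m, angles in rad, forces in N, time in s.
With the tool pointing down it reaches from about 0.2 to 0.875 m from the base axis. Payload 3.4 kg.
Tool frame: the origin (TCP) lies between the finger pads; the fingertips stand 25 mm ahead of it and the grasp point (between the pads) lies 6 mm ahead of it (r.nose_length is the z of the fingertips in the tool frame, in m); z points along the fingers, y is the line along which they close (so a half turn about z gives the same grasp; the last joint's range is limited). The gripper opens to 94 mm and grips with 3 to 60 N. Pads are 16 mm wide; open, the fingers measure 119 mm over their backs; the gripper's body (75 mm by 177 mm) begins 78 mm behind the grasp point.
Start: joints at [-1.269, 0.276, 1.505, -0, 1.361, -0.121], TCP at [0.236, -0.524, 0.23] pointing down, gripper open.
Joint ranges: [-2.89, 2.89], [-0.75, 2.08], [0.22, 2.7], [-1.18, 4.32], [0.11, 2.71], [-2.7, 2.7]. Speed limits (rad/s): [2.57, 2.57, 3.14, 3.14, 3.14, 3.14].

INTERFACE

Orientations are given as a unit quaternion [w, x, y, z].
In Python, from plant import r, gripper_to, inverse_kinematics, vision, models, telemetry gives the robot as it stands. Calls block until the motion is done:
- r.move_to(position, orientation): joint-space move of the TCP to a pose.
- r.move_l(position, rot=None, vel=0.15, guard=None): straight line of the TCP; rot=None keeps the orientation; vel is the mean speed in m/s. With guard (N) it stops when the force on the tool has changed by that much, and returns True; else False.
- r.movej(angles): joint-space move.
- gripper_to(opening, f_grip=None): finger opening in m; f_grip is the grip in N (None keeps the last); returns when the fingers have stopped.
- r.hold(seconds).
- inverse_kinematics(position, orientation): joint angles nearest the present ones, or None.
- vision.snapshot(name): name is "side" or "top" or "wrist"; returns the picture (384x512x3 uint8, red, green, blue); there is no depth.
- vision.get_calibration(name): a dict with "fx", "fy", "cx", "cy" (pixels), "position" and "orientation" of the camera in the world. Camera axes: x right, y down, z forward; pixel columns grow to the right and rows downward; lengths in m; the calibration is good to about 2 mm. A picture is of the moment at which its call begins: read the wrist's pose just before it. get_calibration takes no time and is no camera call; for the wrist camera it gives the pose at the moment of the call.
A pose or a line that the arm cannot do raises r.PlanningError and nothing moves.
- r.sign_off(): hands the job in; it is judged then, once.
Trained networks look in the newest picture that a camera, given by its name, has taken for a name from the list of things; names that differ only in an ending like _2 or _b are one class to them, and where a whole thing is asked for, a point or a joint stands for the part that bears it (a point fixed in the world has none). Each returns a list of dicts, best first, with "score" (0 to 1); they miss things now and then, are a little off and sometimes report something else, mostly with a low value. They report only what shows in the picture. A call takes as long as a camera call. They do not tell look-alikes from the thing itself.
- models.boxes_of(thing, camera): "at" ([x, y, z] in m, in world coordinates, good to about 4 mm: the middle of the surface that is visible of it).
- models.regions_of(thing, camera): "pixels" (384x512 bool, what is visible of it).
- models.mark_of(thing, camera): "at" ([x, y, z] in m, in world coordinates, good to about 4 mm: a listed point, or the origin of a listed thing).
Readings, each from a call of its own:
- telemetry.current_t(): time.
- telemetry.current_joints(): joint angles.
- telemetry.current_dq(): joint speeds.
- telemetry.current_joint_efforts(): joint torques, N m.
- telemetry.current_ee_pos(): TCP position.
- telemetry.current_tool_rot(): TCP orientation.
- telemetry.current_wrist_force(): force on the tool from outside, world axes, zero at the start.
- telemetry.current_torque(): the same for the moment, N m.
- telemetry.current_opening(): finger opening in m.
- telemetry.current_finger_force(): force on a finger pad.
Only numpy, scipy, OpenCV 4.12 (cv2) and the standard library are available. Lean on these libraries where they do the work, as an engineer would, in place of code of your own. Each camera call takes 0.05 s, during which the arm holds its last target. There are 200 camera calls.

TASK

The tray of the UV curing box stands part-way out with a freshly primed pair of soles on it. Put the soles in to cure: with your fingertips against the front of the tray, push it gently all the way in, without slamming it, and when it is fully home press the green start button right down and let it come up again. Don't take hold of the tray or reach into it, don't touch the soles, leave the red stop button alone, and leave the bottles, the tape and the brush where they are.

Things in the scene. Friction and masses are not known exactly. Their poses are not given: they have to be found in the camera images.
- uvbox: Drawer-type UV curing box, fixed to the bench: white case 300 wide, 360 deep, flat top deck 200 high, blue lamp head up to 243 at the back (from 100 behind the front). Origin: middle of the case's front face, at bench level. x points into the box (the way the tray is pushed), y left as the robot sees it, z up. Start button on the deck at the right front, stop at the left front.
- tray: Sheet-metal tray, about 0.7 kg, 300 deep, that slides level along the box's x axis on slick runners inside the box (2 mm play, no catch, no spring); with the soles it drags with roughly 1 to 4 N and stays where it is left. Its origin and axes coincide with the box's when it is fully home, where the front panel meets the case; starts 65 to 125 out (towards the robot).
- tray_front (a point): Point on the outer face of the tray's flat steel front panel, mid-width, 20 below its top edge, 135 above the bench. It moves with the tray; axes as the tray's. Panel 280 wide, 12 thick, heights 55 to 155. Home, this face is 12 in front of the case. The deck is 45 above the panel's top edge: when the tray is home, a wide gripper body must be above the deck or tilted back.
- start (a joint): Travel of the green start button in m: 0 is up, 0.006 is fully down. It springs back; fully down takes about 5 N.
- start_top (a point): Centre of the top of the green start button (28 across), pressed straight down. On the deck, 42 behind the case's front face and 118 right of the middle.
- stop (a joint): Travel of the red stop button in m: 0 is up. Not to be pressed.
- stop_top (a point): Centre of the top of the red stop button (32 across, yellow housing). On the deck, 42 behind the front face and 118 left of the middle.
- sole_left: Left moulded outsole, white on black rubber with a grey primed upper face, about 250 long, 84 wide, 16 thick, loose on the tray floor, on its left half, toe towards the robot. Origin: middle of its underside, which lies 74 above the bench; x along its length (towards the heel), z up.
- sole_right: Right outsole, as the left one, on the right half of the tray.
- primer: White squeeze bottle with a pointed nozzle and yellow band, 62 across, 170 high, standing loose on the bench. Origin: centre of its base.
- orange: Slim orange bottle with a white cap and black band, 42 across, 145 high, standing loose. Origin: centre of its base.
- tape: Roll of masking tape lying flat, 90 across, 25 high, loose. Origin: centre of its underside.
- brush: Flat brush with a wooden handle, about 200 long, lying loose on the bench. Origin: near its middle, on the bench; x along it.
Not all that is in view belongs to the job. Leave any yellow look-alike of the sole_right alone. Of the things shaped like the tape, the white one is meant.

How it is judged:
On the way, in this order (a step that is already met when the one before it is completed fails the run):
1. the tray is pushed fully home (x of tray_front in the frame of uvbox above -0.015 m and z of tray_front in the frame of uvbox between 0.131 and 0.139 m and x of sole_left in the frame of tray_front between 0.14 and 0.18 m and y of sole_left in the frame of tray_front between 0.034 and 0.074 m and z of sole_left in the frame of tray_front between -0.071 and -0.051 m and x of sole_right in the frame of tray_front between 0.14 and 0.18 m and y of sole_right in the frame of tray_front between -0.074 and -0.034 m and z of sole_right in the frame of tray_front between -0.071 and -0.051 m), for 0.2 s.
2. the green start button is pressed right down with the tray home (x of tray_front in the frame of uvbox above -0.015 m and z of tray_front in the frame of uvbox between 0.131 and 0.139 m and value of joint start above 0.0045 m), for 0.05 s.
At the end, for the whole second after the job is handed in: Tray within 3 mm of fully home, soles at rest flat in their places (20 mm), start pressed at least 4.5 mm with the tray home and up again, stop up, bottles, tape and brush within 30 mm of where they stood and not tipped (all of step 1 and value of joint each of start, stop below 0.0015 m and linear speed of each of sole_left, sole_right below 0.02 m/s and not (distance of primer from where it was at the start of the episode above 0.03 m) and not (distance of orange from where it was at the start of the episode above 0.03 m) and not (distance of tape from where it was at the start of the episode above 0.03 m) and not (distance of brush from where it was at the start of the episode above 0.03 m) and not (angle between primer's own z axis and vertical above 0.35 rad) and not (angle between orange's own z axis and vertical above 0.35 rad) and not (angle between tape's own z axis and vertical above 0.35 rad)); the robot touches nothing.
It fails at once if the tray is slammed (faster than 0.35 m/s over the last 30 mm) (linear speed of tray above 0.35 m/s and x of tray_front in the frame of uvbox above -0.042 m).
It fails at once if the tray is lifted, pushed with something other than the fingers, or pinched or hooked with the fingers over its front panel (contact force between the arm and tray above 1 N or z of tray_front in the frame of uvbox above 0.145 m or (contact force between the fingers and tray above 0.3 N and x of the grasp point in the frame of tray_front between -0.004 and 0.29 m and y of the grasp point in the frame of tray_front between -0.12 and 0.12 m and z of the grasp point in the frame of tray_front below 0.036 m)).
It fails at once if a sole is touched by the robot or lifted off the tray (contact force between any of the fingers, the arm and sole_left above 0.3 N or contact force between any of the fingers, the arm and sole_right above 0.3 N or z of any of sole_left, sole_right in the frame of tray_front above -0.041 m).
It fails at once if start is pressed while the tray stands open, or stop is pressed ((x of tray_front in the frame of uvbox below -0.018 m and value of joint start above 0.003 m) or value of joint stop above 0.003 m).
It fails at once if a bottle, the tape or the brush is moved by more than 30 mm or tipped (distance of any of primer, orange, tape, brush from where it was at the start of the episode above 0.03 m or angle between any of primer, orange, tape's own z axis and vertical above 0.35 rad).
It also fails if it takes over 38 s, if anything falls off the work surface, if the arm or the gripper's body presses on something with over 40 N, if the wrist force passes 120 N, or if a joint passes its speed limit or range.

## Working session

There is one attempt and no reset: what is moved stays moved. The work goes in short steps, each a Python script; the robot and the scene stay as the last script left them, time stands still between calls to the robot, and variables do not carry over. Pictures are saved under pics/ and viewed, at most 10 in all, crops included, and the job is handed in when it is done.

```bash
mkdir -p pics; python3 - <<'E'
from plant import r, vision, models, telemetry
import cv2, numpy as np
ims=[]
for c in ("top","side"):
    im=vision.snapshot(c); cv2.imwrite(f"pics/{c}0.png",im[:,:,::-1])
    for t in ("tray_front","start_top","stop_top","uvbox","tray","sole_left","sole_right"):
        print(c,t,[(np.round(d["at"],3).tolist(),round(d["score"],2)) for d in models.mark_of(t,c)][:3])
    k=vision.get_calibration(c);print({a:np.round(b,3).tolist() for a,b in k.items()})
print(telemetry.current_t(),r.nose_length,telemetry.current_tool_rot())
E
```

```text
top tray_front [([0.52, 0.018, 0.133], 0.93)]
top start_top [([0.634, -0.121, 0.221], 0.53)]
top stop_top [([0.663, 0.113, 0.221], 0.66)]
top uvbox [([0.455, -0.357, -0.0], 0.46)]
top tray [([0.53, 0.013, 0.001], 0.89)]
top sole_left [([0.678, 0.049, 0.073], 0.63)]
top sole_right [([0.296, -0.487, -0.0], 0.8)]
{'fx': 400.347, 'fy': 400.347, 'cx': 254.624, 'cy': 185.461, 'position': [0.308, -0.085, 1.476], 'orientation': [0.058, -0.695, 0.715, -0.049]}
side tray_front [([0.516, 0.017, 0.134], 0.92), ([0.526, 0.015, -0.002], 0.49)]
side start_top [([0.63, -0.122, 0.221], 0.51)]
side stop_top [([0.666, 0.113, 0.221], 0.59)]
side uvbox []
side tray [([0.526, 0.017, -0.001], 0.64)]
side sole_left [([0.679, 0.048, 0.076], 0.78)]
side sole_right [([0.673, -0.062, 0.075], 0.92)]
{'fx': 367.455, 'fy': 367.455, 'cx': 253.967, 'cy': 186.702, 'position': [0.1, 0.56, 1.097], 'orientation': [0.09, -0.243, 0.915, -0.309]}
0.8 0.025 [9.62164101e-05 9.77732871e-01 2.09853339e-01 8.16165534e-06]
```

View pics/top0.png

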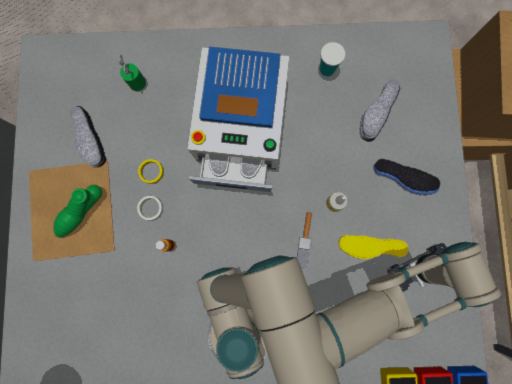

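View pics/side0.png

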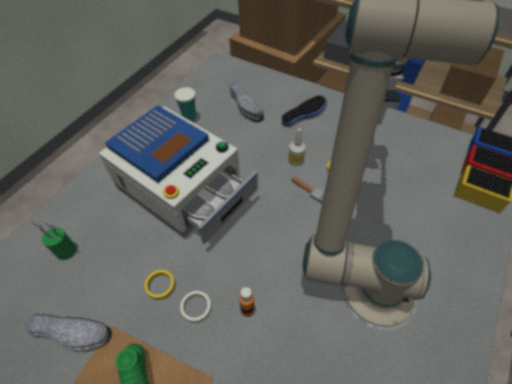

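The pictures agree with the networks. In the top view, the green start button is at (270,145), the red stop at (198,137) and the tray's front panel at about (230,187). Possible confusions:
- **Start button:** the red stop at (198,137), the green cup at (132,75) and the green bottle at (75,210).
- **Soles:** the yellow one at (373,246), the black one at (407,176) and the grey ones at (87,135) and (380,110).
- **Tape:** the yellow ring at (150,171); the real one is white, at (149,208).

I'll use the green button on the deck and the tray in the box. Next I go to a hover pose and check from close by.

```bash
cat > h.py <<'E'
import numpy as np
from scipy.spatial.transform import Rotation as R
def quat(yaw,t):
    f=np.array([np.cos(yaw),np.sin(yaw),0]); u=np.array([0,0,1.])
    z=np.sin(t)*f-np.cos(t)*u; x=np.cos(t)*f+np.sin(t)*u
    q=R.from_matrix(np.c_[x,np.cross(z,x),z]).as_quat(); return q[[3,0,1,2]],z
E
python3 - <<'E'
from plant import r, vision, models, telemetry, gripper_to
import cv2, numpy as np
from h import quat
p=telemetry.current_ee_pos(); r.move_l([p[0],p[1],0.36],vel=0.2)
q,z=quat(-0.14,0.0)
r.move_to([0.45,0.02,0.38],q)
gripper_to(0.0)
im=vision.snapshot("wrist"); cv2.imwrite("pics/w0.png",im[:,:,::-1])
for t in ("tray_front","start_top","stop_top","sole_left","sole_right"):
    print(t,[(np.round(d["at"],3).tolist(),round(d["score"],2)) for d in models.mark_of(t,"wrist")][:3])
print(telemetry.current_t(),telemetry.current_opening(),telemetry.current_wrist_force())
E
```

```text
tray_front [([0.522, 0.01, 0.133], 0.92)]
start_top []
stop_top [([0.457, 0.324, -0.006], 0.75)]
sole_left []
sole_right []
5.4167 0.0007167120600737487 [ 0.63069606 -1.51595859 -0.6183725 ]
```

View pics/w0.png

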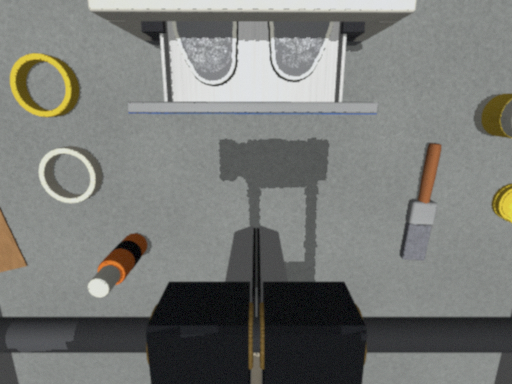

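The wrist view shows the panel level at row 107 from column 128 to 377, middle 253. So the yaw is right and the tool is centred on it. The grey soles are at (210,50) and (300,50), and the brush and tape are well clear. Now the push.

```bash
python3 - <<'E'
from plant import r, vision, models, telemetry
import cv2, numpy as np
from h import quat
yaw=-0.14; q,z=quat(yaw,0.5); f=np.array([np.cos(yaw),np.sin(yaw),0])
face=np.array([0.5946,0.002,0.118])   # home panel face, tip height
tcp=lambda s: face+s*f-f*0.007-0.025*z
r.move_to(tcp(-0.12),q)
print(telemetry.current_t(),telemetry.current_wrist_force())
print(r.move_l(tcp(-0.015),vel=0.06,guard=15),telemetry.current_wrist_force())
print(r.move_l(tcp(0.02),vel=0.025,guard=10),telemetry.current_wrist_force())
r.hold(0.3)
print((telemetry.current_ee_pos()-tcp(0))@f, telemetry.current_wrist_force(),telemetry.current_t())
im=vision.snapshot("side"); cv2.imwrite("pics/s1.png",cv2.resize(im[80:260,70:310,::-1],None,fx=3,fy=3))
for t in ("tray_front","start_top","stop_top"):
    print(t,[(np.round(d["at"],3).tolist(),round(d["score"],2)) for d in models.mark_of(t,"side")][:2])
E
```

```text
6.5583 [0.81611953 0.0909383  0.99254873]
False [-0.99134367 -0.44617186 -0.9848497 ]
True [-0.95558801 -0.53098035  0.49093417]
-0.0029221026350686064 [ 0.07904179  0.76358608 -1.04084517] 9.5167
tray_front [([0.594, 0.005, 0.136], 0.61), ([0.321, 0.249, -0.004], 0.37)]
start_top [([0.629, -0.125, 0.219], 0.62)]
stop_top [([0.665, 0.113, 0.221], 0.49)]
```

View pics/s1.png

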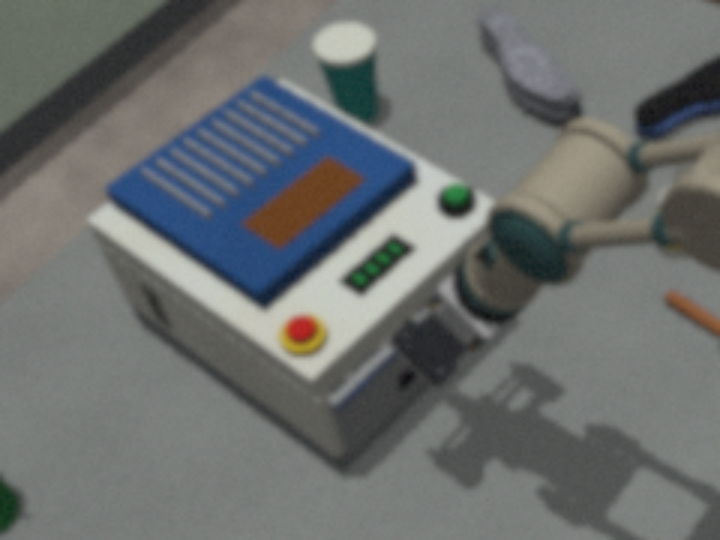

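The side view shows the panel flush against the case at about (380,390) in the crop, with the fingertips in front of it. The tool force has dropped to about zero, so I'll press again gently to confirm the tray is hard against the stop.

```bash
python3 - <<'E'
from plant import r, vision, models, telemetry
import numpy as np
from h import quat
yaw=-0.14; q,z=quat(yaw,0.5); f=np.array([np.cos(yaw),np.sin(yaw),0])
p0=telemetry.current_ee_pos(); s=lambda:round(float((telemetry.current_ee_pos()-p0)@f)*1000,2)
for g in (14,14):
    print(r.move_l(p0+0.02*f,vel=0.025,guard=g),s(),telemetry.current_wrist_force()); r.hold(0.3); print(s(),telemetry.current_wrist_force())
p=telemetry.current_ee_pos()
r.move_l(p-0.06*f,vel=0.1)
r.move_l(p-0.06*f+[0,0,0.22],vel=0.25)
qd,_=quat(yaw,0)
r.move_to([0.56,-0.09,0.36],qd)
vision.snapshot("wrist")
for c in ("wrist",):
  for t in ("start_top","tray_front"):
    print(c,t,[(np.round(d["at"],3).tolist(),round(d["score"],2)) for d in models.mark_of(t,c)][:2])
im=vision.snapshot("wrist")
import cv2; cv2.imwrite("pics/w1.png",im[:,:,::-1]); print(telemetry.current_t(),telemetry.current_wrist_force())
E
```

```text
True 2.68 [-2.12542157 -0.29412777  0.5539129 ]
2.43 [-0.37880705 -0.12535697  0.38853748]
True 2.81 [-0.66319133  0.08385222  0.49635801]
2.62 [-0.95315907  0.07583671  1.12816461]
wrist start_top [([0.633, -0.121, 0.224], 0.55)]
wrist tray_front [([0.602, -0.001, 0.134], 0.56)]
13.6917 [-1.18998365  1.27721743  0.22819141]
```

View pics/w1.png

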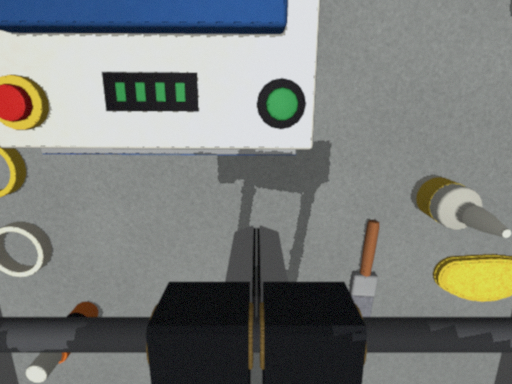

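The tray is home: the second and third pushes both stopped at the same point, and the panel shows only as a thin strip at row 152. The green button at (282,103) matches the estimate of (0.632, -0.122). Now I press it.

```bash
python3 - <<'E'
from plant import r, vision, models, telemetry
import numpy as np, cv2
from h import quat
qd,_=quat(-0.14,0)
b=np.array([0.632,-0.122,0])
r.move_to(b+[0,0,0.275],qd)
h=r.move_l(b+[0,0,0.232],vel=0.03,guard=12)
print(h,telemetry.current_ee_pos(),telemetry.current_wrist_force())
r.hold(0.2); print(telemetry.current_ee_pos(),telemetry.current_wrist_force(),telemetry.current_t())
vision.snapshot("side")
print([np.round(d["at"],4).tolist() for d in models.mark_of("start_top","side")])
E
```

```text
True [ 0.63189508 -0.12197593  0.24148587] [0.15888412 0.90203376 5.11836243]
[ 0.6319021  -0.12195119  0.24124259] [-1.18005611 -0.09944574  6.37835264] 15.4917
[[0.4607, -0.3573, -0.0004], [0.6309, -0.1223, 0.2128]]
```

```bash
python3 - <<'E'
from plant import r, vision, models, telemetry
import numpy as np, cv2
b=np.array([0.632,-0.122,0])
print(r.move_l(b+[0,0,0.234],vel=0.02,guard=14)); r.hold(0.2)
print(telemetry.current_ee_pos()[2],telemetry.current_wrist_force())
r.move_l(b+[0,0,0.30],vel=0.08)
r.move_l([0.50,-0.09,0.38],vel=0.2)
im=vision.snapshot("wrist"); cv2.imwrite("pics/w2.png",im[:,:,::-1])
for c in ("wrist","side","top"):
  vision.snapshot(c)
  for t in ("start_top","tray_front"):
    print(c,t,[(np.round(d["at"],3).tolist(),round(d["score"],2)) for d in models.mark_of(t,c)][:2])
print(telemetry.current_t())
E
```

```text
True
0.241269353336406 [-0.76758227  0.3031908   5.11552722]
wrist start_top []
wrist tray_front [([0.603, 0.003, 0.138], 0.72)]
side start_top [([0.633, -0.125, 0.218], 0.4)]
side tray_front [([0.594, 0.007, 0.136], 0.67)]
top start_top []
top tray_front [([0.598, 0.006, 0.131], 0.68), ([0.453, -0.357, -0.002], 0.52)]
18.3583
```

View pics/w2.png

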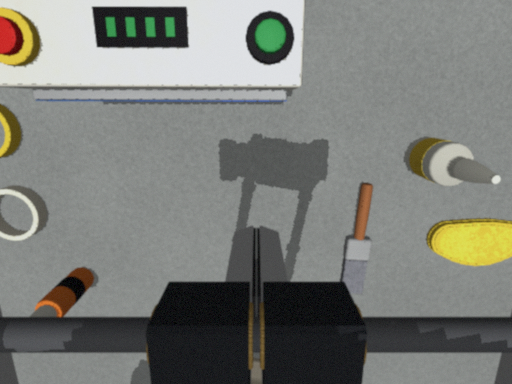

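Both presses stopped at the same height, so the button reached its hard stop, and it is up again at (270,36). The panel sits flush, and the bottle, tape and brush are where they were. Handing in.

```bash
python3 -c "
from plant import r
print(r.sign_off())"
```

```text
the job is handed in; nothing more can be done
None
```

I pushed the tray gently home against its stop, pressed the green start button right down and let it come up again, then handed the job in after about 18 s of robot time; the hand-in gave no pass or fail verdict.

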